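# Close the tote's lid, then tip its pebbles into the corner and hold

## Robot

A 6-joint arm with a two-finger parallel gripper is mounted at the origin on the work surface. World frame = base frame: x ahead of the robot, y to its left, z up, the work surface at z = 0. Lengths are in m, angles in rad, forces in N, time in s.
With the tool pointing down it reaches from about 0.3 to 0.875 m from the base axis. Payload 6.4 kg.
Tool frame: the origin (TCP) lies at the very end of the fingers, on their centre line; the grasp point (between the pads) lies 19 mm behind it; z points along the fingers, y is the line along which they close (so a half turn about z gives the same grasp; the last joint's range is limited). The gripper opens to 85 mm and grips with 20 to 120 N. Pads are 22 mm wide; open, the fingers measure 114 mm over their backs; the gripper's body (76 mm by 85 mm) begins 54 mm behind the grasp point. The pads swing forward as they close: fully open they stand 13 mm farther back than shut.
Start: joints at [-1.437, 0.181, 1.607, -0, 1.354, -0.206], TCP at [0.192, -0.542, 0.231] pointing down, gripper open.
Joint ranges: [-2.99, 2.99], [-0.89, 2.07], [0.3, 2.58], [-1.14, 4.28], [0, 2.63], [-3.12, 3.12]. Speed limits (rad/s): [2.57, 2.57, 3.01, 3.14, 3.14, 3.14].

## Interface

Orientations are given as a unit quaternion [w, x, y, z].
In Python, from bench import get_obs, optics, workorder gives the robot as it stands.
- The arm moves only by the shell command python3 -m jog 'ROWS'. ROWS is a JSON list of rows, 1 to 10 of them, each of 7 numbers: dx, dy, dz in m, then a rotation vector rx, ry, rz in rad, then the opening from 0.0 (shut) to 1.0 (fully open); each row is the pose to reach, as a shift and turn from the pose commanded when the command began, along the tool's axes at that moment; what a row does not reach only later rows make up. A row lasts 1/8 s, in which the tool goes at most 0.0625 m and 0.188 rad, less where a joint would pass 70% of its speed; a pose out of reach is approached as far as the arm can. The fingers move at their own pace and stop on an object; the grip force is fixed at half the most. Time passes only in rows, so rows that do not move let the fingers close. It prints the time, the measured TCP pose, the force, the opening and the grip force at its end.
- get_obs(): the state, without advancing time (a new reading comes with each control period).
- optics.camera(name): name is "side" or "top"; returns (picture, depth): 420x560x3 uint8, blue, green, red; 420x560 float32, m along the optical axis (not along the pixel's ray), 0 where there is no reading.
- optics.camera_params(name): a dict with "fovy" (degrees; the focal length in pixels is half the picture's height over the tangent of half this angle, whatever the lens; pixels are square), "cx", "cy" (the principal point, pixels), "view" (4x4, takes a point from world to camera coordinates). Camera axes: x right, y up, looking along -z (the intrinsics and any distortion apply to the point x, -y, -z); pixel columns grow to the right and rows downward; lengths in m; the calibration is good to about 2 mm. A picture is of the moment at which its call begins. camera_params takes no time and is no camera call.
- workorder.hand_in(): hands the job in; it is judged then, once.
The state is a dict: "time_s": time; "q": joint angles; "dq": joint speeds; "joint_efforts": joint torques, N m; "eef_pos": TCP position; "eef_rot": TCP orientation; "wrist_force": force on the tool from outside, world axes, zero at the start; "torque": the same for the moment, N m; "opening": opening from 0.0 (shut) to 1.0 (fully open); "grasp_force": force on a finger pad.
Only numpy, scipy, OpenCV 4.12 (cv2) and the standard library are available. Lean on these libraries where they do the work, as an engineer would, in place of code of your own. Each camera call takes 0.05 s, during which the arm holds its last target. There are 200 camera calls.

## Task

Lower the wooden tote's hinged lid fully closed over the hose fittings while the tote stands on the shelf. Then pick the tote up by its handle, clear of everything, and tilt it until all four pebbles have slid together into the open bay's outer corner (robot end) on the side where the clay saucer stands, that corner being lowest; finish while still holding the tote up and tilted like that, lid shut, so I can pick the pebbles into the saucer. Leave everything else where it is.

Things in the scene. Friction and masses are not known exactly. Their poses are not given: they have to be found in the camera images.
- tote: loose wooden tote, 200 (x) x 160 (y) x 60 mm high, walls and floor 5 mm, 0.55 kg (x 0.8 to 1.25) plus contents; origin at the centre of its underside, z up, stands on the shelf. A divider at x = 0 makes two bays: the open one at -x (end towards the robot, yaw within 0.45) holds four pebbles; the far one (+x) holds two brass hose fittings, 30 mm tall, and has the hinged lid
- handle (a point): centre of the tote's handle bar, 105 mm above the tote's underside, over the divider; the flat-sided bar is 18 mm thick (tote x), 20 mm tall, 150 mm long (tote y), on two 12 mm posts at y = +-66 mm; 35 mm of free height between bar and rim. Axes as the tote's
- tote_lid (a joint): angle of the tote's lid, a flat wooden plate 88 mm long, 160 mm wide (tote y), 6 mm thick, no knob. 0 = closed flat on the far bay, grows as it opens, 1.57 = upright; starts 1.6 to 1.85, leaning out away from the robot; stops at 0 and 1.9. Stiff hinge (0.07 Nm friction): the lid stays where it is left and must be pushed all the way down
- lid_hinge (a point): middle of the lid's hinge line, which runs along tote y on the rim of the tote's far end: 99 mm along tote +x from its centre, 60.5 mm above its underside. Axes as the tote's. The lid plate reaches from here 88 mm towards the handle when closed and its upper face is then 6 mm higher
- lid_edge (a point): middle of the lid's free edge, 88 mm from the hinge, mid-thickness; moves with the lid
- left_corner (a point): inner floor corner of the open bay at tote (-95, +75, 5) mm: the robot's left, nearest the robot. Axes as the tote's
- right_corner (a point): inner floor corner of the open bay at tote (-95, -75, 5) mm: the robot's right, nearest the robot. Axes as the tote's
- saucer: unglazed clay saucer, 150 mm across, 25 mm high, stands either to the left (y > 0, about +0.35 m) or to the right (y < 0) of the tote; origin at the centre of its underside. Stays where it is. (Shelf surface z = 0; concrete troughs with plants, 250 mm high, stand along the sides at |y| above 0.58)
- jar: glass jar with aluminium screw lid, 80 mm across, 120 mm high; stands on the other side of the tote from the saucer; origin at its underside. Leave alone
- hide_box: tan plastic hide box, 156 x 116 x 76 mm, near the robot on its right; origin at its underside. Leave alone
- trowel: steel trowel with a wooden handle lying beyond the tote, 330 mm long, 28 mm high; origin under the joint of neck and blade. Leave alone
- pot: small clay pot, 90 mm across, 80 mm high, near the robot on its left; origin at its underside. Leave alone
- dibber: T-handled wooden dibber, 200 mm long, 26 mm high, lying at the far left; origin under its middle. Leave alone
- pebble0: one of four alike smooth flat stone pebbles, 24 mm across, 14 mm thick, 14 g, loose in the tote's open bay; slides on the tote's floor once it slopes more than about 14 degrees (up to 17); along a second wall it needs more. Origin at the centre of its underside
- pebble1: one of four alike smooth flat stone pebbles, 24 mm across, 14 mm thick, 14 g, loose in the tote's open bay; slides on the tote's floor once it slopes more than about 14 degrees (up to 17); along a second wall it needs more. Origin at the centre of its underside
- pebble2: one of four alike smooth flat stone pebbles, 24 mm across, 14 mm thick, 14 g, loose in the tote's open bay; slides on the tote's floor once it slopes more than about 14 degrees (up to 17); along a second wall it needs more. Origin at the centre of its underside
- pebble3: one of four alike smooth flat stone pebbles, 24 mm across, 14 mm thick, 14 g, loose in the tote's open bay; slides on the tote's floor once it slopes more than about 14 degrees (up to 17); along a second wall it needs more. Origin at the centre of its underside

How it is judged:
By the outcome, as a careful person would: the job done as asked, in the order asked, and still so for the second after the job is handed in, while the arm keeps its last pose, push and grip.
It also fails if it takes over 56 s, if anything falls off the work surface, if the arm or the gripper's body presses on something with over 40 N, if the wrist force passes 120 N, or if a joint passes its speed limit or range.

## Working session

There is one attempt and no reset: what is moved stays moved. The work goes in short steps, Python scripts to look and compute and a shell command to move; the robot and the scene stay as the last step left them, time stands still between calls to the robot, and variables do not carry over. Pictures are saved under pics/ and viewed, at most 10 in all, crops included, and the job is handed in when it is done.

```bash
mkdir -p pics; ls; python3 - <<'E'
from bench import get_obs, optics
import cv2, numpy as np
o=get_obs(); print({k:np.round(v,3) for k,v in o.items()})
for n in("top","side"):
    p,d=optics.camera(n); cv2.imwrite(f"pics/{n}0.png",p); np.save(f"pics/{n}0.npy",d)
    c=optics.camera_params(n); print(n,{k:(np.round(v,4).tolist()) if not isinstance(v,str) else v for k,v in c.items()})
E
```

```text
pics
{'time_s': np.float64(0.0), 'q': array([-1.437,  0.182,  1.608,  0.   ,  1.354, -0.206]), 'dq': array([-0.001,  0.002, -0.001, -0.001,  0.001,  0.   ]), 'joint_efforts': array([-2.0000e-03, -4.4487e+01, -3.5135e+01, -0.0000e+00,  9.0000e-03,
       -0.0000e+00]), 'eef_pos': array([ 0.192, -0.542,  0.23 ]), 'eef_rot': array([-0.001,  0.986,  0.169,  0.   ]), 'wrist_force': array([-0.337, -0.892,  0.57 ]), 'torque': array([-0.022,  0.007, -0.032]), 'grasp_force': np.float64(0.0), 'opening': np.float64(1.0)}
top {'fovy': 44.2226, 'cx': 270.8903, 'cy': 212.5733, 'view': [[0.0084, -0.9998, -0.0195, 0.0217], [0.997, 0.0069, 0.0776, -0.5655], [-0.0774, -0.0201, 0.9968, -1.4088], [0.0, 0.0, 0.0, 1.0]]}
side {'fovy': 48.2998, 'cx': 278.5022, 'cy': 203.5941, 'view': [[-0.9841, -0.1773, -0.0133, 0.5175], [0.1272, -0.7541, 0.6444, -0.1268], [-0.1242, 0.6324, 0.7646, -1.3668], [0.0, 0.0, 0.0, 1.0]]}
```

View pics/top0.png

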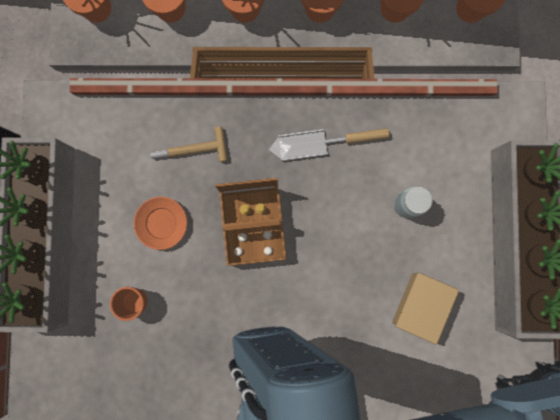

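View pics/side0.png

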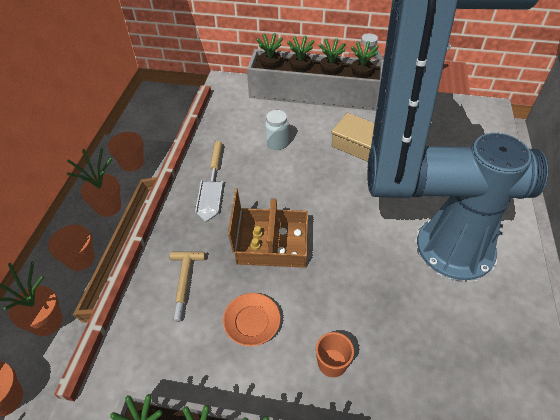

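The saucer (top view, 162,224) is on the robot's left of the tote (centre about 253,225). The lid is up at the far end, and the jar (415,202) is on the right. Next I measure the tote from the point cloud.

```bash
cat > h.py <<'E'
import numpy as np, cv2
from bench import get_obs, optics
from scipy.spatial.transform import Rotation as R
def cloud(n,d):
    c=optics.camera_params(n); f=210/np.tan(np.radians(c["fovy"])/2)
    v,u=np.mgrid[:420,:560]; P=np.stack([(u-c["cx"])/f*d,-(v-c["cy"])/f*d,-d],-1)
    V=np.array(c["view"]); return (P-V[:3,3])@V[:3,:3]
def tool():
    o=get_obs(); w,x,y,z=o["eef_rot"]; return o, np.array(o["eef_pos"]), R.from_quat([x,y,z,w])
def rows(target,Rt):   # shift in tool axes and rotvec
    o,p,r=tool(); return np.round(r.inv().apply(np.array(target)-p),4), np.round((r.inv()*Rt).as_rotvec(),4)
E
python3 - <<'E'
from h import *
for n in("top","side"):
    d=np.load(f"pics/{n}0.npy"); im=cv2.imread(f"pics/{n}0.png"); P=cloud(n,d)
    if n=="top":
        m=np.zeros((420,560),bool); m[175:270,210:292]=1
    else:
        m=np.zeros((420,560),bool); m[185:270,225:315]=1
    fl=P[...,2][(d>0)&m]; print(n,"floor pct",np.percentile(fl,[2,10]))
    q=P[m&(d>0)]; print(np.histogram(q[:,2],bins=np.arange(-.01,.17,.01)))
    for lo,hi in((.108,.122),(.053,.066),(.075,.1),(.125,.16)):
        s=q[(q[:,2]>lo)&(q[:,2]<hi)]
        if len(s)>8:
            c,(w,h),a=cv2.minAreaRect((s[:,:2]*1000).astype(np.float32)); print(lo,hi,len(s),np.round(c,1),round(w,1),round(h,1),round(a,1),s.mean(0).round(4))
    for (u,v) in ([(222,187),(277,180),(222,228),(282,224),(230,264),(284,260)] if n=="top" else [(237,192),(233,248),(273,201),(273,255),(305,212),(306,264)]): print(u,v,P[v,u].round(4))
E
```

```text
top floor pct [-0.00589586 -0.00285088]
(array([1991, 3696,  367,   93,  126,   58,  298,  227,   38,   45,   48,
         68,  424,   49,   42,  146,   34]), array([-0.01,  0.  ,  0.01,  0.02,  0.03,  0.04,  0.05,  0.06,  0.07,
        0.08,  0.09,  0.1 ,  0.11,  0.12,  0.13,  0.14,  0.15,  0.16]))
0.108 0.122 472 [575.3  83. ] 112.9 156.5 6.7 [0.5429 0.0782 0.1144]
0.053 0.066 477 [528.5  76.8] 200.0 160.0 6.7 [0.5296 0.0754 0.0595]
0.075 0.1 112 [574.7  80.9] 110.7 157.3 6.6 [0.6226 0.0853 0.0879]
0.125 0.16 241 [633.3  88.9] 8.1 156.6 6.4 [0.6324 0.089  0.1433]
222 187 [0.6232 0.1512 0.1216]
277 180 [ 0.6607  0.0101 -0.0089]
222 228 [0.5172 0.1503 0.1152]
282 224 [ 0.535  -0.005   0.0011]
230 264 [0.4234 0.1341 0.0553]
284 260 [ 0.4345 -0.0113 -0.0039]
side floor pct [-0.00329737 -0.00096665]
(array([1199, 3536,  483,  343,  332,  297,  403,  264,   46,   51,   50,
         66,  318,   49,   42,   94,   37]), array([-0.01,  0.  ,  0.01,  0.02,  0.03,  0.04,  0.05,  0.06,  0.07,
        0.08,  0.09,  0.1 ,  0.11,  0.12,  0.13,  0.14,  0.15,  0.16]))
0.108 0.122 347 [576.8  81. ] 115.3 162.8 5.5 [0.5458 0.084  0.1151]
0.053 0.066 541 [532.1  76.1] 203.8 167.0 5.8 [0.5302 0.0833 0.0593]
0.075 0.1 123 [576.   85.1] 115.1 161.5 4.7 [0.6062 0.1075 0.0879]
0.125 0.16 194 [634.7  88.9] 7.8 159.5 6.5 [0.6331 0.0955 0.1429]
237 192 [0.6404 0.017  0.1413]
233 248 [0.6209 0.1662 0.0808]
273 201 [0.5381 0.0116 0.1157]
273 255 [0.5126 0.1547 0.0572]
305 212 [ 0.4472 -0.0098  0.0585]
306 264 [0.4224 0.1321 0.0007]
```

```bash
python3 - <<'E'
import cv2,numpy as np
a=cv2.imread("pics/top0.png")[165:275,195:300];b=cv2.imread("pics/side0.png")[180:275,220:320]
a=cv2.resize(a,(400,420),interpolation=cv2.INTER_CUBIC);b=cv2.resize(b,(400,420),interpolation=cv2.INTER_CUBIC)
cv2.imwrite("pics/crop0.png",np.hstack([a,b]))
E
```

```text
(no output)
```

View pics/crop0.png

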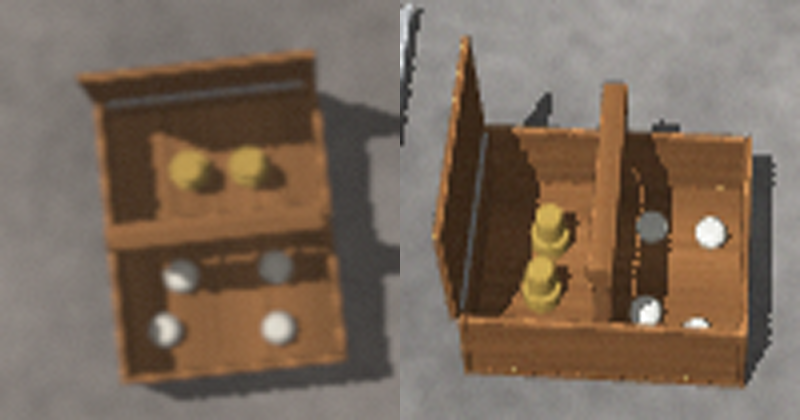

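Tote centre is about (0.530, 0.077) with yaw +6.6°, and the lid leans out slightly. I'll use one tool orientation throughout, with tool y along tote x. It serves both for pushing the lid from behind and for grasping the bar.

```bash
cat >> h.py <<'E'
C=np.array([.530,.077,0]); YAW=.115
def tw(x,y,z): c,s=np.cos(YAW),np.sin(YAW); return C+[c*x-s*y,s*x+c*y,z]
def down(): c,s=np.cos(YAW),np.sin(YAW); return R.from_matrix(np.array([[-s,c,0],[c,s,0],[0,0,-1]]).T)
E
python3 - <<'E'
from h import *
print(*rows(tw(.160,0,.23),down())); print(*rows(tw(.160,0,.125),down())); print(tw(.16,0,.23))
E
```

```text
[ 0.6812 -0.4348  0.0013] [-1.100e-03 -1.300e-03 -1.346e+00]
[ 0.6812 -0.4346  0.1063] [-1.100e-03 -1.300e-03 -1.346e+00]
[0.68894317 0.09535947 0.23      ]
```

```bash
python3 -m jog '[[0.06,-0.04,0,0,0,-0.12,0],[0.12,-0.08,0,0,0,-0.24,0],[0.17,-0.11,0,0,0,-0.36,0],[0.22,-0.14,0,0,0,-0.48,0],[0.27,-0.175,0,0,0,-0.6,0],[0.32,-0.205,0,0,0,-0.72,0],[0.37,-0.235,0,0,0,-0.84,0],[0.42,-0.27,0,0,0,-0.96,0],[0.47,-0.3,0,0,0,-1.08,0],[0.52,-0.33,0,0,0,-1.2,0]]'; python3 -c "
from h import *
print(*rows(tw(.160,0,.23),down())); print(*rows(tw(.160,0,.125),down()))"
```

```text
time_s: 1.35
eef_pos: [0.5728, -0.0558, 0.231]
eef_rot: [-0.0, 0.717, 0.698, -0.0]
wrist_force: [1.2, -1.8, 0.5]
opening: 0.0
grasp_force: 0.0
[0.1542 0.1121 0.001 ] [-3.000e-04  1.000e-04 -1.418e-01]
[0.1543 0.1121 0.106 ] [-3.000e-04  1.000e-04 -1.418e-01]
```

```bash
python3 -m jog '[[0.05,0.04,0,0,0,-0.05,0],[0.1,0.08,0,0,0,-0.1,0],[0.154,0.112,0,0,0,-0.142,0],[0.154,0.112,0.04,0,0,-0.142,0],[0.154,0.112,0.08,0,0,-0.142,0],[0.154,0.112,0.106,0,0,-0.142,0],[0.154,0.112,0.106,0,0,-0.142,0]]'; python3 - <<'E'
from h import *
import cv2
for n in ("top","side"):
    p,d=optics.camera(n); cv2.imwrite(f"pics/{n}1.png",p)
    if n=="top":a=p
    else: b=p
cv2.imwrite("pics/c1.png",np.hstack([a[90:290,170:360].repeat(2,0).repeat(2,1),b[120:320,160:350].repeat(2,0).repeat(2,1)]))
for q in((.120,.125),(.087,.120),(.072,.111),(.061,.098),(.054,.082),(.049,.067)): print(*rows(tw(q[0],0,q[1]),down()))
E
```

```text
time_s: 2.22
eef_pos: [0.6862, 0.0929, 0.1216]
eef_rot: [-0.003, 0.667, 0.745, -0.002]
wrist_force: [0.3, -0.8, -0.1]
opening: -0.004
grasp_force: 0.0
[ 0.0025 -0.0397  0.0008] [ 0.0003  0.     -0.0041]
[ 0.0023 -0.0727  0.0058] [ 0.0003  0.     -0.0041]
[ 0.0023 -0.0877  0.0148] [ 0.0003  0.     -0.0041]
[ 0.0022 -0.0987  0.0278] [ 0.0003  0.     -0.0041]
[ 0.0022 -0.1057  0.0438] [ 0.0003  0.     -0.0041]
[ 0.0022 -0.1107  0.0588] [ 0.0003  0.     -0.0041]
```

View pics/c1.png

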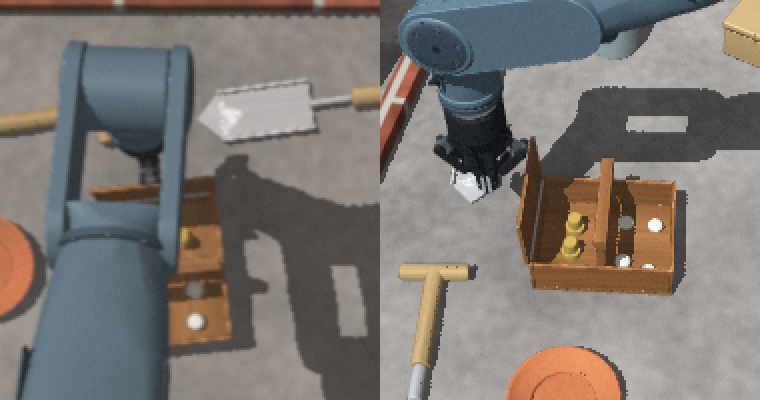

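The shut fingertip is behind the lid, with the knuckles above it. Next I follow the lid's arc with contact near mid-plate, so the knuckles stay clear of the handle.

```bash
python3 -m jog '[[0,-0.02,0.015,0,0,0,0],[0,-0.04,0.015,0,0,0,0],[0,-0.055,0.016,0,0,0,0],[0,-0.066,0.018,0,0,0,0],[0,-0.077,0.025,0,0,0,0],[0,-0.086,0.034,0,0,0,0],[0,-0.093,0.046,0,0,0,0],[0,-0.093,0.046,0,0,0,0]]'; python3 - <<'E'
from h import *
for q in((.066,.066),): print(*rows(tw(q[0],0,q[1]),down()))
a=optics.camera("side")[0];cv2.imwrite("pics/c2.png",a[120:320,160:350].repeat(3,0).repeat(3,1))
E
```

```text
time_s: 3.32
eef_pos: [0.5943, 0.0825, 0.0772]
eef_rot: [-0.002, 0.667, 0.745, -0.001]
wrist_force: [0.2, 0.1, 0.0]
opening: -0.002
grasp_force: 0.0
[0.0019 0.0015 0.0112] [-0.0039 -0.0007 -0.0041]
```

View pics/c2.png

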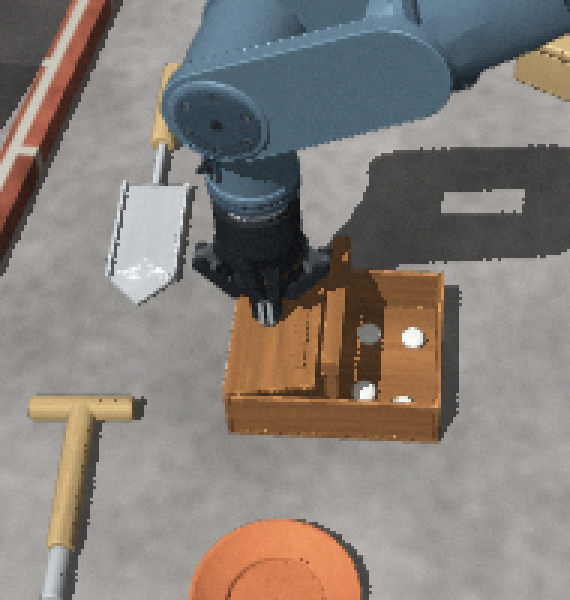

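The lid is nearly down, and the gripper is close to the handle but clear of it. Next I press down gently.

```bash
python3 -m jog '[[0,0,0.006,0,0,0,0],[0,0,0.011,0,0,0,0],[0,0,0.011,0,0,0,0]]'
```

```text
time_s: 3.75
eef_pos: [0.596, 0.0825, 0.0676]
eef_rot: [-0.0, 0.667, 0.745, -0.0]
wrist_force: [-0.1, 0.4, 1.0]
opening: -0.003
grasp_force: 0.0
```

```bash
python3 -m jog '[[0,0,0.002,0,0,0,0],[0,0,0.002,0,0,0,0]]';python3 -m jog '[[0,0,0.002,0,0,0,0],[0,0,0.002,0,0,0,0]]'
```

```text
time_s: 4.0
eef_pos: [0.5965, 0.0825, 0.0666]
eef_rot: [0.0, 0.667, 0.745, 0.0]
wrist_force: [-0.4, -0.2, 2.1]
opening: 0.003
grasp_force: 1.0
time_s: 4.25
eef_pos: [0.5966, 0.0825, 0.0664]
eef_rot: [0.0, 0.667, 0.745, 0.0]
wrist_force: [-7.1, -0.3, 14.9]
opening: 0.001
grasp_force: 7.8
```

Force rose to 15 N at the stop height, so the lid is shut. I lift off and re-measure the bar.

```bash
python3 -m jog '[[0,0,-0.06,0,0,0,1],[0,0.03,-0.12,0,0,0,1],[0,0.06,-0.17,0,0,0,1],[0,0.09,-0.2,0,0,0,1],[0,0.09,-0.2,0,0,0,1]]'; python3 - <<'E'
from h import *
im,d=optics.camera("side"); P=cloud("side",d); cv2.imwrite("pics/side3.png",im)
q=P[185:275,225:320].reshape(-1,3); q=q[(q[:,0]<.66)&(q[:,0]>.40)]
print(np.histogram(q[:,2],bins=np.arange(.04,.14,.006)))
for lo,hi in((.108,.122),(.058,.074)):
    s=q[(q[:,2]>lo)&(q[:,2]<hi)&(q[:,0]<.57 if hi>.1 else True)]
    print(len(s),cv2.minAreaRect((s[:,:2]*1000).astype(np.float32)),s.mean(0))
s=q[(q[:,2]>.06)&(q[:,2]<.08)&(q[:,0]>.56)&(q[:,0]<.615)]
A=np.c_[s[:,:2]-s[:,:2].mean(0),np.ones(len(s))]; print("lid plane",np.linalg.lstsq(A,s[:,2],rcond=None)[0])
t=np.array(get_obs()["eef_pos"]);print(t)
cv2.imwrite("pics/c3.png",im[120:320,160:350].repeat(3,0).repeat(3,1))
E
```

```text
time_s: 4.88
eef_pos: [0.6885, 0.0924, 0.2676]
eef_rot: [0.003, 0.667, 0.745, 0.002]
wrist_force: [-0.2, -0.6, 0.4]
opening: 1.002
grasp_force: 0.0
(array([ 125,  136,  152,  326, 1163,  139,    4,    8,    6,    4,   14,
         32,  238,   28,    0,    0]), array([0.04 , 0.046, 0.052, 0.058, 0.064, 0.07 , 0.076, 0.082, 0.088,
       0.094, 0.1  , 0.106, 0.112, 0.118, 0.124, 0.13 , 0.136]))
290 ((530.0194091796875, 76.88005828857422), (18.294126510620117, 149.2740020751953), 6.694149971008301) [0.52931539 0.08049313 0.11518149]
1624 ((531.6239624023438, 76.06669616699219), (202.61245727539062, 164.7681121826172), 6.202761173248291) [0.57165175 0.08764961 0.06627053]
lid plane [-0.00195979 -0.00344445  0.06698606]
[0.68633778 0.09244689 0.2647515 ]
```

View pics/c3.png

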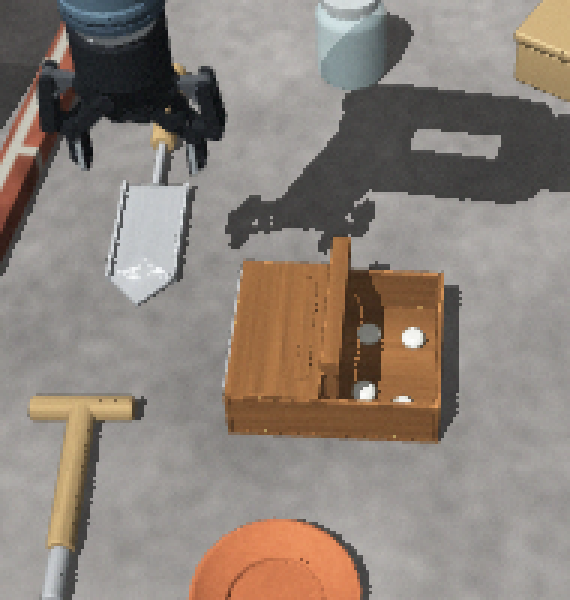

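Lid is flat at z = 0.067, so it is closed. The bar is at (0.530, 0.077), so the tote hasn't moved. Next I grasp it.

```bash
python3 -m jog '[[0,0,0,0,0,0,1]]'; python3 -c "
from h import *
print(*rows(tw(0,0,.2),down()));print(*rows(tw(0,0,.086),down()))"
```

```text
time_s: 5.05
eef_pos: [0.684, 0.0925, 0.2618]
eef_rot: [-0.002, 0.667, 0.745, -0.001]
wrist_force: [-0.6, 0.7, 0.2]
opening: 0.997
grasp_force: 0.0
[ 0.0017 -0.1545  0.0625] [-0.0041 -0.0006 -0.004 ]
[ 0.0016 -0.1541  0.1765] [-0.0041 -0.0006 -0.004 ]
```

```bash
python3 -m jog '[[0,-0.05,0.02,0,0,0,1],[0,-0.1,0.04,0,0,0,1],[0.002,-0.154,0.06,0,0,0,1],[0.002,-0.154,0.08,0,0,0,1],[0.002,-0.154,0.08,0,0,0,1]]'; python3 -c "
from h import *
print(*rows(tw(0,0,.086),down()))"
```

```text
time_s: 5.68
eef_pos: [0.5294, 0.0775, 0.1817]
eef_rot: [-0.002, 0.667, 0.745, -0.002]
wrist_force: [0.5, -0.8, 0.0]
opening: 1.001
grasp_force: 0.0
[-0.0007  0.0011  0.0957] [-0.0053 -0.001  -0.0041]
```

```bash
python3 -m jog '[[0,0.001,0.04,0,0,0,1],[0,0.001,0.075,0,0,0,1],[0,0.001,0.095,0,0,0,1],[0,0.001,0.095,0,0,0,1],[0,0.001,0.095,0,0,0,0],[0,0.001,0.095,0,0,0,0],[0,0.001,0.095,0,0,0,0],[0,0.001,0.095,0,0,0,0],[0,0.001,0.095,0,0,0,0]]'
```

```text
time_s: 6.8
eef_pos: [0.5322, 0.0775, 0.0899]
eef_rot: [-0.001, 0.667, 0.745, -0.001]
wrist_force: [-7.0, 0.1, 6.8]
opening: 0.2
grasp_force: 60.5
```

```bash
python3 -m jog '[[0,0,-0.01,0,0,0,0],[0,0,-0.03,0,0,0,0],[0,0,-0.06,0,0,0,0],[0,0,-0.09,0,0,0,0],[0,0,-0.12,0,0,0,0],[0,0,-0.15,0,0,0,0],[0,0,-0.18,0,0,0,0],[0,0,-0.2,0,0,0,0],[0,0,-0.2,0,0,0,0]]'; python3 - <<'E'
from h import *
o,p,r=tool(); print(p,o["q"].round(2),o["wrist_force"].round(1),o["torque"].round(2),o["opening"])
# tilt options: dip direction in tote frame (-cos a, +sin a)
for t in (.4,.5,.6):
  for deg in(38,45):
    a=np.radians(deg); d=np.array([-np.cos(a),np.sin(a),0]); ax=np.cross([0,0,1],d)  # rotates z toward d => bottom dips at d
    w=R.from_euler('z',YAW).apply(ax)*t
    print(t,deg,r.inv().apply(w).round(3), "corner z rel", R.from_rotvec(ax*t).apply([[-.095,.075,-.1],[-.095,-.075,-.1],[.095,.075,-.1]])[:,2].round(3))
E
```

```text
time_s: 7.92
eef_pos: [0.534, 0.0775, 0.2905]
eef_rot: [0.001, 0.667, 0.745, 0.001]
wrist_force: [-0.3, 0.1, -8.3]
opening: 0.198
grasp_force: 59.2
[0.53397341 0.0774854  0.29052774] [-0.08  0.05  1.63  0.    1.46 -0.19] [-0.3  0.1 -8.3] [0.02 0.02 0.  ] 0.19820215295307925
0.4 38 [-0.316 -0.245 -0.001] corner z rel [-0.139 -0.103 -0.081]
0.4 45 [-0.284 -0.282 -0.001] corner z rel [-0.139 -0.098 -0.087]
0.5 38 [-0.395 -0.306 -0.001] corner z rel [-0.146 -0.102 -0.074]
0.5 45 [-0.355 -0.352 -0.001] corner z rel [-0.145 -0.095 -0.081]
0.6 38 [-0.474 -0.368 -0.001] corner z rel [-0.151 -0.099 -0.066]
0.6 45 [-0.426 -0.423 -0.001] corner z rel [-0.15  -0.091 -0.075]
```

```bash
python3 -m jog '[[0,0,0,-0.05,-0.05,0,0],[0,0,0,-0.1,-0.1,0,0],[0,0,0,-0.15,-0.15,0,0],[0,0,0,-0.2,-0.2,0,0],[0,0,0,-0.25,-0.25,0,0],[0,0,0,-0.3,-0.3,0,0],[0,0,0,-0.35,-0.35,0,0],[0,0,0,-0.39,-0.39,0,0],[0,0,0,-0.42,-0.42,0,0],[0,0,0,-0.42,-0.42,0,0]]'; python3 -m jog '[[0,0,0,0,0,0,0],[0,0,0,0,0,0,0],[0,0,0,0,0,0,0],[0,0,0,0,0,0,0]]'; python3 - <<'E'
from h import *
o,p,r=tool(); print(o["q"].round(2)); print("tool z",r.as_matrix()[:,2].round(3))
A=[]
for n in ("top","side"):
    im,d=optics.camera(n); np.save(f"pics/{n}4.npy",d); cv2.imwrite(f"pics/{n}4.png",im); A.append(im)
cv2.imwrite("pics/c4.png",np.hstack([A[0][150:330,170:350].repeat(2,0).repeat(2,1),A[1][130:310,190:400].repeat(2,0).repeat(2,1)]))
E
```

```text
time_s: 9.18
eef_pos: [0.5311, 0.078, 0.2859]
eef_rot: [0.29, 0.638, 0.714, 0.015]
wrist_force: [-0.1, -1.2, -8.3]
opening: 0.196
grasp_force: 59.5
time_s: 9.68
eef_pos: [0.5335, 0.0773, 0.2894]
eef_rot: [0.292, 0.638, 0.713, 0.016]
wrist_force: [0.4, 0.4, -8.6]
opening: 0.199
grasp_force: 59.5
[ 0.17 -0.15  1.93 -0.52  1.    0.27]
tool z [ 0.437 -0.349 -0.829]
```

View pics/c4.png

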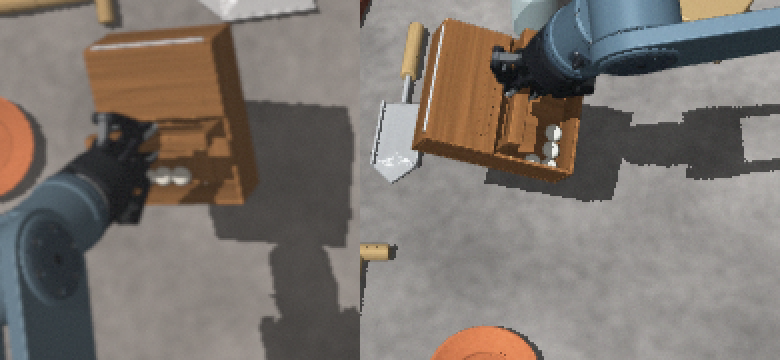

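Tilted, with the pebbles sliding towards the near-left corner. Now to measure pebble positions and tote tilt.

```bash
cat >> h.py <<'E'
def check(files=None):
    o,p,r=tool(); M=r.as_matrix(); T=np.c_[M[:,1],M[:,0],-M[:,2]]; O=p-T@[0.0,0,.090]
    for n in("top","side"):
        if files: d=np.load(f"pics/{n}{files}.npy"); im=cv2.imread(f"pics/{n}{files}.png")
        else: im,d=optics.camera(n); cv2.imwrite(f"pics/{n}_last.png",im)
        L=(cloud(n,d)-O)@T; hsv=cv2.cvtColor(im,cv2.COLOR_BGR2HSV)
        lid=(d>0)&(L[...,0]>.02)&(L[...,0]<.09)&(abs(L[...,1])<.07)&(abs(L[...,2]-.066)<.02)
        q=L[lid]; 
        if len(q)>50: print(n,len(q),"lid plane in tool-based tote frame",np.linalg.lstsq(np.c_[q[:,:2],np.ones(len(q))],q[:,2],rcond=None)[0].round(3))
        b=(d>0)&(L[...,0]>-.1)&(L[...,0]<-.01)&(abs(L[...,1])<.08)&(L[...,2]<.045)&(L[...,2]>-.005)&(hsv[...,1]<70)
        k,lab,st,ce=cv2.connectedComponentsWithStats(b.astype(np.uint8))
        for i in range(1,k):
            if st[i,4]>6: s=L[lab==i]; print("  blob",st[i,4],ce[i].round(0),"med",np.median(s,0).round(3),"min",s.min(0).round(3),"max",s.max(0).round(3))
    print("tote axes z comps (x,y,z):",T[2].round(3))
E
python3 -c "
from h import *
check('4')"
```

```text
top 1628 lid plane in tool-based tote frame [-0.016  0.008  0.068]
  blob 178 [254. 238.] med [-0.082  0.031  0.016] min [-0.098  0.004  0.001] max [-0.071  0.059  0.024]
side 1366 lid plane in tool-based tote frame [-0.012  0.006  0.067]
  blob 164 [284. 203.] med [-0.079  0.038  0.018] min [-0.094  0.003  0.002] max [-0.045  0.062  0.025]
tote axes z comps (x,y,z): [ 0.396 -0.396  0.829]
```

```bash
python3 - <<'E'
import cv2,numpy as np
a=cv2.imread("pics/top4.png")[205:260,215:300];b=cv2.imread("pics/side4.png")[170:225,240:315]
f=lambda x:cv2.resize(x,(400,290),interpolation=cv2.INTER_CUBIC)
cv2.imwrite("pics/c5.png",np.hstack([f(a),f(b)]))
E
```

```text
(no output)
```

View pics/c5.png

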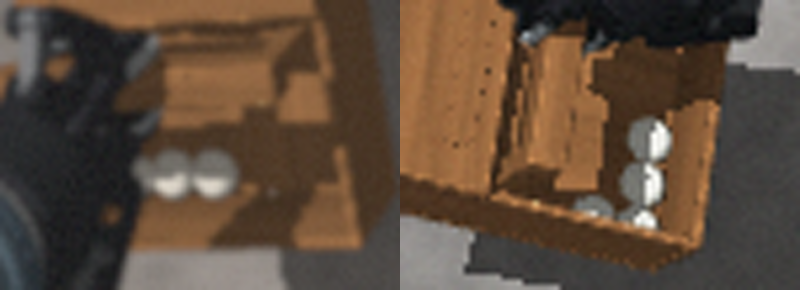

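No slip and the lid is flush. Three pebbles line the end wall in a chain starting at the corner, and the fourth sits beside the corner one. The third is about 63 mm out, so I'll try one swing of the dip direction to pack them tighter.

```bash
cat >> h.py <<'E'
def tilt(dx,dy):  # dip vector in tote frame -> rotvec from present tool pose
    o,p,r=tool(); ax=np.cross([0,0,1],[dx,dy,0]); Rt=R.from_euler('z',YAW)*R.from_rotvec(ax)*R.from_euler('z',-YAW)*down()
    return (r.inv()*Rt).as_rotvec().round(3)
E
python3 -c "
from h import *
for d in((-.2,.6),(.1,.6),(.35,.55),(-.5,.5)): print(d,tilt(*d))"
```

```text
(-0.2, 0.6) [ 0.204 -0.17  -0.085]
(0.1, 0.6) [ 0.493 -0.172 -0.148]
(0.35, 0.55) [ 0.737 -0.128 -0.191]
(-0.5, 0.5) [-0.082 -0.078 -0.003]
```

```bash
python3 -m jog '[[0,0,0,0.12,-0.1,-0.05,0],[0,0,0,0.24,-0.17,-0.09,0],[0,0,0,0.36,-0.17,-0.12,0],[0,0,0,0.49,-0.17,-0.15,0],[0,0,0,0.61,-0.15,-0.17,0],[0,0,0,0.74,-0.13,-0.19,0],[0,0,0,0.74,-0.13,-0.19,0],[0,0,0,0.74,-0.13,-0.19,0],[0,0,0,0.74,-0.13,-0.19,0]]'; python3 -c "
from h import *
check(); print(get_obs()['q'].round(2))
for d in((.1,.6),(-.2,.6),(-.4,.5),(-.5,.5),(-.45,.45)): print(d,tilt(*d))"
```

```text
time_s: 10.9
eef_pos: [0.5333, 0.0778, 0.29]
eef_rot: [0.088, 0.631, 0.707, -0.308]
wrist_force: [0.5, 0.3, -7.6]
opening: 0.197
grasp_force: 60.0
top 867 lid plane in tool-based tote frame [-0.006  0.007  0.067]
  blob 238 [248. 254.] med [-0.057  0.045  0.017] min [-0.078  0.027 -0.   ] max [-0.027  0.076  0.024]
side 604 lid plane in tool-based tote frame [0.007 0.011 0.067]
  blob 121 [304. 197.] med [-0.065  0.051  0.018] min [-0.08   0.031  0.004] max [-0.04   0.066  0.025]
  blob 50 [289. 201.] med [-0.026  0.057  0.019] min [-0.036  0.048  0.012] max [-0.011  0.065  0.025]
tote axes z comps (x,y,z): [-0.325 -0.514  0.794]
[ 0.21  0.39  1.36 -0.51  1.8   0.08]
(0.1, 0.6) [-0.236 -0.043  0.073]
(-0.2, 0.6) [-0.52  -0.044  0.155]
(-0.4, 0.5) [-0.715  0.051  0.194]
(-0.5, 0.5) [-0.81   0.047  0.222]
(-0.45, 0.45) [-0.766  0.099  0.2  ]
```

The column collapsed onto the left wall (all at y > 0.027). Swing back so the corner is lowest.

```bash
python3 -m jog '[[0,0,0,-0.12,-0.02,0.04,0],[0,0,0,-0.24,-0.04,0.07,0],[0,0,0,-0.38,-0.04,0.11,0],[0,0,0,-0.52,-0.04,0.15,0],[0,0,0,-0.62,0,0.17,0],[0,0,0,-0.72,0.05,0.2,0],[0,0,0,-0.81,0.05,0.22,0],[0,0,0,-0.81,0.05,0.22,0],[0,0,0,-0.81,0.05,0.22,0],[0,0,0,-0.81,0.05,0.22,0]]'; python3 -m jog '[[0,0,0,0,0,0,0],[0,0,0,0,0,0,0],[0,0,0,0,0,0,0],[0,0,0,0,0,0,0]]'; python3 - <<'E'
from h import *
check(); print(get_obs()['q'].round(2))
a=cv2.imread("pics/top_last.png")[150:320,190:340];b=cv2.imread("pics/side_last.png")[160:235,235:325]
f=lambda x:cv2.resize(x,(400,380),interpolation=cv2.INTER_CUBIC)
cv2.imwrite("pics/c6.png",np.hstack([f(a),f(b)]))
E
```

```text
time_s: 12.25
eef_pos: [0.5338, 0.0776, 0.2896]
eef_rot: [0.343, 0.625, 0.701, 0.019]
wrist_force: [0.6, 0.4, -8.6]
opening: 0.196
grasp_force: 60.0
time_s: 12.75
eef_pos: [0.5334, 0.0774, 0.2893]
eef_rot: [0.343, 0.625, 0.701, 0.02]
wrist_force: [0.0, 0.3, -8.0]
opening: 0.198
grasp_force: 60.0
top 1544 lid plane in tool-based tote frame [-0.022  0.006  0.068]
  blob 113 [250. 232.] med [-0.077  0.046  0.017] min [-0.096  0.031  0.   ] max [-0.062  0.076  0.024]
side 1431 lid plane in tool-based tote frame [-0.013  0.005  0.067]
  blob 144 [275. 206.] med [-0.065  0.056  0.018] min [-0.094  0.031  0.   ] max [-0.023  0.065  0.025]
tote axes z comps (x,y,z): [ 0.456 -0.457  0.763]
[ 0.22 -0.15  1.98 -0.67  0.95  0.41]
```

View pics/c6.png

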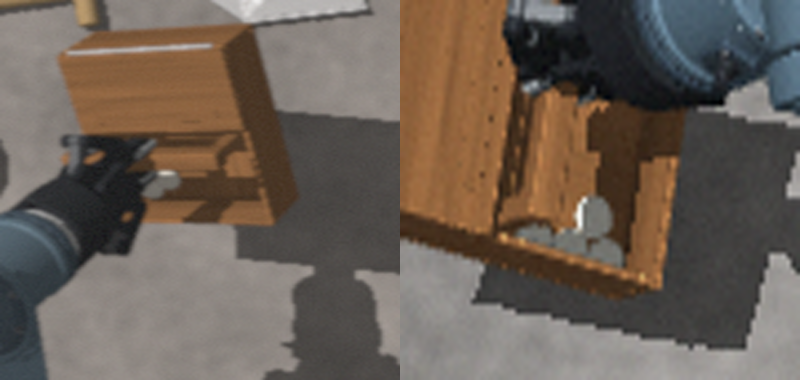

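Now the chain is three along the left wall (farthest about x = −0.035). One gentler swing the other way should pack it.

```bash
python3 -c "
from h import *
for d in((-.6,.3),(-.65,.1),(-.62,-.1),(-.6,-.2)): print(d,tilt(*d))"
```

```text
(-0.6, 0.3) [-0.094  0.183  0.072]
(-0.65, 0.1) [-0.14   0.371  0.133]
(-0.62, -0.1) [-0.112  0.564  0.175]
(-0.6, -0.2) [-0.094  0.66   0.196]
```

```bash
python3 -m jog '[[0,0,0,-0.09,0.18,0.07,0],[0,0,0,-0.14,0.36,0.13,0],[0,0,0,-0.11,0.5,0.16,0],[0,0,0,-0.1,0.61,0.18,0],[0,0,0,-0.1,0.61,0.18,0],[0,0,0,-0.1,0.61,0.18,0]]'; python3 -c "
from h import *
check(); print(get_obs()['q'].round(2))
for d in((-.65,.1),(-.6,.3),(-.5,.5)): print(d,tilt(*d))"
```

```text
time_s: 13.6
eef_pos: [0.5332, 0.0755, 0.289]
eef_rot: [0.145, 0.632, 0.712, 0.269]
wrist_force: [-0.0, 0.8, -8.2]
opening: 0.197
grasp_force: 60.1
top 1738 lid plane in tool-based tote frame [-0.015 -0.004  0.067]
  blob 15 [222. 217.] med [-0.033  0.052  0.014] min [-0.041  0.049  0.002] max [-0.028  0.056  0.019]
  blob 154 [225. 235.] med [-0.083  0.049  0.017] min [-0.098  0.025  0.001] max [-0.07   0.072  0.023]
side 919 lid plane in tool-based tote frame [-0.015 -0.003  0.068]
tote axes z comps (x,y,z): [0.567 0.133 0.813]
[-0.3  -0.35  2.11  0.46  0.92 -0.61]
(-0.65, 0.1) [-0.045 -0.23  -0.07 ]
(-0.6, 0.3) [ 0.002 -0.419 -0.126]
(-0.5, 0.5) [ 0.095 -0.611 -0.179]
```

```bash
python3 -m jog '[[0,0,0,0.01,0.07,0.01,0],[0,0,0,0.02,0.14,0.02,0],[0,0,0,0.02,0.14,0.02,0],[0,0,0,0.02,0.14,0.02,0]]'; python3 -c "
from h import *
check(); print(get_obs()['q'].round(2))
for d in((-.65,.1),(-.6,.3),(-.5,.5)): print(d,tilt(*d))"
```

```text
time_s: 14.2
eef_pos: [0.5332, 0.0778, 0.289]
eef_rot: [0.086, 0.62, 0.717, 0.308]
wrist_force: [-0.3, -0.2, -7.5]
opening: 0.202
grasp_force: 60.2
top 1713 lid plane in tool-based tote frame [-0.018 -0.002  0.067]
  blob 175 [219. 235.] med [-0.079  0.053  0.017] min [-0.099  0.024  0.001] max [-0.027  0.067  0.025]
side 739 lid plane in tool-based tote frame [-0.014 -0.006  0.068]
tote axes z comps (x,y,z): [0.548 0.258 0.796]
[-0.4  -0.31  2.08  0.62  1.06 -0.77]
(-0.65, 0.1) [-0.06  -0.371 -0.091]
(-0.6, 0.3) [-0.012 -0.561 -0.142]
(-0.5, 0.5) [ 0.084 -0.754 -0.187]
```

```bash
python3 -m jog '[[0,0,0,0.02,0.09,0.01,0],[0,0,0,0.02,0.09,0.01,0],[0,0,0,0.02,0.09,0.01,0]]'; python3 - <<'E'
from h import *
check()
for d in((-.65,.1),(-.6,.3),(-.5,.5)): print(d,tilt(*d))
a=cv2.imread("pics/top_last.png")[205:265,185:265];b=cv2.imread("pics/side_last.png")[160:235,235:325]
f=lambda x:cv2.resize(x,(400,380),interpolation=cv2.INTER_CUBIC)
cv2.imwrite("pics/c7.png",np.hstack([f(a),f(b)]))
E
```

```text
time_s: 14.68
eef_pos: [0.5334, 0.0774, 0.2892]
eef_rot: [0.046, 0.61, 0.72, 0.329]
wrist_force: [0.1, 0.4, -7.9]
opening: 0.2
grasp_force: 60.2
top 1692 lid plane in tool-based tote frame [-0.02  -0.007  0.067]
  blob 167 [219. 237.] med [-0.079  0.046  0.016] min [-0.099  0.02   0.   ] max [-0.05   0.063  0.023]
side 621 lid plane in tool-based tote frame [-0.015 -0.006  0.068]
tote axes z comps (x,y,z): [0.529 0.334 0.78 ]
(-0.65, 0.1) [-0.078 -0.462 -0.101]
(-0.6, 0.3) [-0.027 -0.652 -0.148]
(-0.5, 0.5) [ 0.07  -0.846 -0.187]
```

View pics/c7.png

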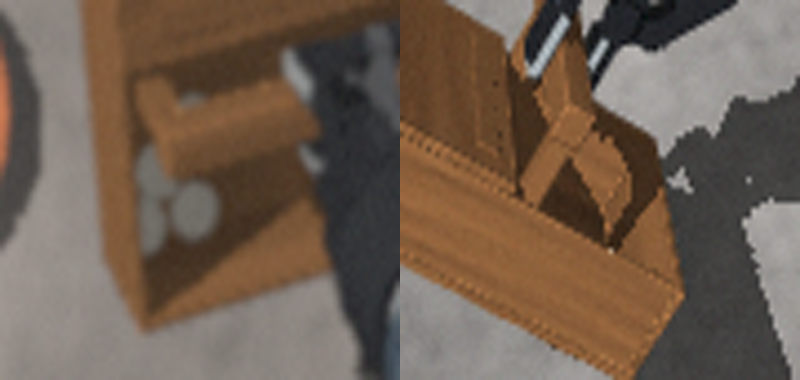

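```bash
python3 - <<'E'
from h import *
im,d=optics.camera("top"); o,p,r=tool(); M=r.as_matrix(); T=np.c_[M[:,1],M[:,0],-M[:,2]]; O=p-T@[0,0,.09]
L=(cloud("top",d)-O)@T
for c in ((150,225),(150,165),(195,210),(190,100),(150,290),(270,250)):
    u=185+c[0]*80//400; v=205+c[1]*60//380; print(c,(u,v),L[v,u].round(3),im[v,u])
E
```

```text
(150, 225) (215, 240) [-0.082  0.056  0.017] [105 111 113]
(150, 165) (215, 231) [-0.059  0.053  0.014] [101 106 113]
(195, 210) (224, 238) [-0.083  0.033  0.016] [103 110 114]
(190, 100) (223, 220) [-0.04   0.028  0.004] [33 52 74]
(150, 290) (215, 250) [-0.096  0.064  0.037] [35 52 73]
(270, 250) (239, 244) [-0.097  0.003  0.038] [ 61  92 130]
```

The fourth pebble has left the wall, at about (−0.04, 0.03). Swing back, pausing with the end wall low so it slides into the pocket.

```bash
python3 -m jog '[[0,0,0,-0.04,-0.18,-0.04,0],[0,0,0,-0.07,-0.36,-0.08,0],[0,0,0,-0.08,-0.46,-0.1,0],[0,0,0,-0.08,-0.46,-0.1,0],[0,0,0,-0.08,-0.46,-0.1,0],[0,0,0,-0.03,-0.62,-0.14,0],[0,0,0,0.02,-0.75,-0.17,0],[0,0,0,0.07,-0.85,-0.19,0],[0,0,0,0.07,-0.85,-0.19,0],[0,0,0,0.07,-0.85,-0.19,0]]'; python3 -m jog '[[0,0,0,0,0,0,0],[0,0,0,0,0,0,0],[0,0,0,0,0,0,0]]'; python3 - <<'E'
from h import *
check()
a=cv2.imread("pics/top_last.png")[205:255,215:285];b=cv2.imread("pics/side_last.png")[185:230,250:310]
f=lambda x:cv2.resize(x,(400,320),interpolation=cv2.INTER_CUBIC)
cv2.imwrite("pics/c8.png",np.hstack([f(a),f(b)]))
E
```

```text
time_s: 16.08
eef_pos: [0.5332, 0.0773, 0.2882]
eef_rot: [0.345, 0.624, 0.701, 0.02]
wrist_force: [-0.3, -0.6, -8.0]
opening: 0.198
grasp_force: 60.2
time_s: 16.45
eef_pos: [0.5333, 0.077, 0.2896]
eef_rot: [0.347, 0.624, 0.7, 0.019]
wrist_force: [-0.6, 0.4, -8.0]
opening: 0.197
grasp_force: 60.2
top 1530 lid plane in tool-based tote frame [-0.015  0.005  0.068]
  blob 244 [258. 233.] med [-0.081  0.027  0.017] min [-0.098 -0.01   0.001] max [-0.061  0.076  0.023]
side 1438 lid plane in tool-based tote frame [-0.013  0.006  0.067]
  blob 205 [281. 199.] med [-0.076  0.033  0.017] min [-0.095 -0.009  0.004] max [-0.056  0.065  0.026]
tote axes z comps (x,y,z): [ 0.46  -0.462  0.759]
```

View pics/c8.png

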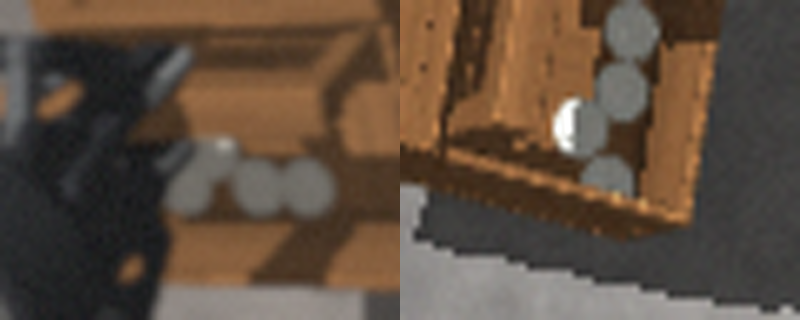

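The pebbles have wedged: one sits at the corner, one off the wall, and two along the end wall out to y ≈ 0. I've used up my pictures, so from here I'll judge from an occupancy map in tote coordinates. Next I dip mostly to +y to free the wedge.

```bash
cat >> h.py <<'E'
def grid():
    o,p,r=tool(); M=r.as_matrix(); T=np.c_[M[:,1],M[:,0],-M[:,2]]; O=p-T@[0,0,.09]; G=np.zeros((16,30),int)
    for n in("top","side"):
        im,d=optics.camera(n); L=(cloud(n,d)-O)@T; h=cv2.cvtColor(im,cv2.COLOR_BGR2HSV)
        q=L[(d>0)&(h[...,1]<75)&(abs(L[...,2]-.0175)<.007)]
        i=((q[:,0]+.095)/.006).astype(int); j=((.075-q[:,1])/.005).astype(int)
        k=(q[:,0]>-.095)&(i<16)&(q[:,1]<.075)&(j<30); G[i[k],j[k]]|=1 if n=="top" else 2
    print("rows x -95 (wall) step 6mm; cols y +75 (left) step 5mm"); [print("%4d "%(-95+6*a),"".join(".ts#"[v] for v in G[a])) for a in range(15)]
E
python3 -c "
from h import *
grid()
for d in((-.3,.65),(-.1,.65),(-.5,.5)): print(d,tilt(*d))"
```

```text
rows x -95 (wall) step 6mm; cols y +75 (left) step 5mm
 -95  .t#tt...##ttts##t.............
 -89  .t###...#########.............
 -83  .t###tt#####s####.............
 -77  ..##s###########s.............
 -71  ..s.#####.s...s...............
 -65  ....s###s.....................
 -59  .....sss......................
 -53  ..............................
 -47  ..............................
 -41  ..............................
 -35  ..............................
 -29  ..............................
 -23  ..............................
 -17  ..............................
 -11  ..............................
(-0.3, 0.65) [ 0.185 -0.136 -0.082]
(-0.1, 0.65) [ 0.375 -0.133 -0.132]
(-0.5, 0.5) [0.001 0.003 0.002]
```

```bash
python3 -m jog '[[0,0,0,0.09,-0.07,-0.04,0],[0,0,0,0.185,-0.136,-0.08,0],[0,0,0,0.28,-0.135,-0.1,0],[0,0,0,0.375,-0.133,-0.13,0],[0,0,0,0.375,-0.133,-0.13,0],[0,0,0,0.375,-0.133,-0.13,0],[0,0,0,0.375,-0.133,-0.13,0]]'; python3 -c "
from h import *
grid()
for d in((.1,.65),(.2,.62),(-.5,.5)): print(d,tilt(*d))"
```

```text
time_s: 17.52
eef_pos: [0.533, 0.0775, 0.2893]
eef_rot: [0.271, 0.63, 0.706, -0.175]
wrist_force: [0.3, -0.1, -7.3]
opening: 0.197
grasp_force: 60.2
rows x -95 (wall) step 6mm; cols y +75 (left) step 5mm
 -95  .####ts##.###t................
 -89  s############tt...............
 -83  t###########ttt...............
 -77  .###ss###s#ttt................
 -71  t####.........................
 -65  #####.........................
 -59  #####.........................
 -53  .####.........................
 -47  ..............................
 -41  ..............................
 -35  ..............................
 -29  ..............................
 -23  ..............................
 -17  ..............................
 -11  ..............................
(0.1, 0.65) [ 0.187 -0.001 -0.064]
(0.2, 0.62) [ 0.281  0.028 -0.094]
(-0.5, 0.5) [-0.373  0.136  0.132]
```

Back to the compact L. A small +x nudge should drop the end pebble into the pocket.

```bash
python3 -m jog '[[0,0,0,0.1,0,-0.03,0],[0,0,0,0.19,0,-0.06,0],[0,0,0,0.28,0.03,-0.09,0],[0,0,0,0.28,0.03,-0.09,0],[0,0,0,0.28,0.03,-0.09,0]]'; python3 -c "
from h import *
grid()
for d in((.3,.58),(-.3,.6),(-.5,.5)): print(d,tilt(*d))"
```

```text
time_s: 18.25
eef_pos: [0.5334, 0.0775, 0.2893]
eef_rot: [0.163, 0.632, 0.706, -0.274]
wrist_force: [0.3, -1.1, -8.9]
opening: 0.195
grasp_force: 60.3
rows x -95 (wall) step 6mm; cols y +75 (left) step 5mm
 -95  ..............................
 -89  t########s####s...............
 -83  .##############...............
 -77  .########.s###................
 -71  t####.........................
 -65  t####.........................
 -59  t####s........................
 -53  ts###.........................
 -47  ..............................
 -41  ..............................
 -35  ..............................
 -29  ..............................
 -23  ..............................
 -17  ..............................
 -11  ..............................
(0.3, 0.58) [ 0.095  0.035 -0.038]
(-0.3, 0.6) [-0.467  0.016  0.144]
(-0.5, 0.5) [-0.66   0.109  0.197]
```

```bash
python3 -m jog '[[0,0,0,0.05,0.02,-0.02,0],[0,0,0,0.05,0.02,-0.02,0]]'; python3 -c "
from h import *
grid()
for d in((.3,.58),(-.3,.6),(-.5,.5)): print(d,tilt(*d))"
```

```text
time_s: 18.6
eef_pos: [0.5336, 0.0774, 0.2895]
eef_rot: [0.137, 0.632, 0.707, -0.287]
wrist_force: [-1.4, 1.2, -7.9]
opening: 0.199
grasp_force: 60.3
rows x -95 (wall) step 6mm; cols y +75 (left) step 5mm
 -95  ..............................
 -89  .s#ssss##ss##s................
 -83  t#############t...............
 -77  t########.s###................
 -71  t####.........................
 -65  t####.........................
 -59  t####.........................
 -53  t###t.........................
 -47  ..ss..........................
 -41  ..............................
 -35  ..............................
 -29  ..............................
 -23  ..............................
 -17  ..............................
 -11  ..............................
(0.3, 0.58) [ 0.045  0.015 -0.018]
(-0.3, 0.6) [-0.519 -0.004  0.159]
(-0.5, 0.5) [-0.713  0.088  0.207]
```

```bash
python3 -m jog '[[0,0,0,0.045,0.015,-0.018,0],[0,0,0,0.045,0.015,-0.018,0],[0,0,0,0.045,0.015,-0.018,0]]'; python3 -c "
from h import *
grid()
for d in((.35,.55),(-.3,.6),(-.5,.5)): print(d,tilt(*d))"
```

```text
time_s: 19.08
eef_pos: [0.5333, 0.0776, 0.2893]
eef_rot: [0.114, 0.63, 0.707, -0.3]
wrist_force: [-0.0, 0.3, -7.8]
opening: 0.197
grasp_force: 60.3
rows x -95 (wall) step 6mm; cols y +75 (left) step 5mm
 -95  ..............................
 -89  .....sss.s....................
 -83  ts#############...............
 -77  .###ss###.s###s...............
 -71  tt###.tt...s#.................
 -65  .####.........................
 -59  t####.........................
 -53  ts###.........................
 -47  ..............................
 -41  ..............................
 -35  ..............................
 -29  ..............................
 -23  ..............................
 -17  ..............................
 -11  ..............................
(0.35, 0.55) [ 0.046  0.028 -0.018]
(-0.3, 0.6) [-0.566 -0.02   0.173]
(-0.5, 0.5) [-0.761  0.072  0.217]
```

```bash
python3 -m jog '[[0,0,0,0.04,0.02,-0.015,0],[0,0,0,0.04,0.02,-0.015,0]]'; python3 -c "
from h import *
grid()
for d in((-.1,.65),(-.3,.6),(-.5,.5)): print(d,tilt(*d))"
```

```text
time_s: 19.42
eef_pos: [0.5337, 0.0773, 0.2893]
eef_rot: [0.092, 0.63, 0.707, -0.308]
wrist_force: [-0.0, -0.0, -8.2]
opening: 0.198
grasp_force: 60.3
rows x -95 (wall) step 6mm; cols y +75 (left) step 5mm
 -95  ..............................
 -89  ..............................
 -83  ..#######ss###s...............
 -77  .t##.####s####s...............
 -71  .###t.s#s.s#s.................
 -65  .####.........................
 -59  .t###.........................
 -53  t.###.........................
 -47  ..............................
 -41  ..............................
 -35  ..............................
 -29  ..............................
 -23  ..............................
 -17  ..............................
 -11  ..............................
(-0.1, 0.65) [-0.416 -0.086  0.135]
(-0.3, 0.6) [-0.608 -0.041  0.183]
(-0.5, 0.5) [-0.803  0.052  0.223]
```

```bash
python3 -m jog '[[0,0,0,0.04,0.02,-0.015,0],[0,0,0,0.04,0.02,-0.015,0]]'; python3 -c "
from h import *
grid()
for d in((-.1,.65),(-.3,.6),(-.5,.5)): print(d,tilt(*d))"
```

```text
time_s: 19.77
eef_pos: [0.5337, 0.0773, 0.2892]
eef_rot: [0.07, 0.63, 0.706, -0.317]
wrist_force: [0.5, -0.3, -7.5]
opening: 0.2
grasp_force: 60.3
rows x -95 (wall) step 6mm; cols y +75 (left) step 5mm
 -95  ..............................
 -89  ..............................
 -83  .ssssss#......................
 -77  .t#######.t...................
 -71  .t#######tttt.................
 -65  tt######t#tttt................
 -59  t####ssss###t.................
 -53  .t##s..ss###..................
 -47  ..st...sssss..................
 -41  ........s.s...................
 -35  ..............................
 -29  ..............................
 -23  ..............................
 -17  ..............................
 -11  ..............................
(-0.1, 0.65) [-0.457 -0.107  0.148]
(-0.3, 0.6) [-0.649 -0.061  0.193]
(-0.5, 0.5) [-0.846  0.032  0.229]
```

The fourth pebble has rolled off the column, now near (−0.055, 0.02). I settle it with +y dip, then return to the diagonal.

```bash
python3 -m jog '[[0,0,0,-0.15,-0.05,0.05,0],[0,0,0,-0.3,-0.09,0.1,0],[0,0,0,-0.36,-0.1,0.12,0],[0,0,0,-0.36,-0.1,0.12,0],[0,0,0,-0.36,-0.1,0.12,0]]'; python3 -c "
from h import *
grid()
for d in((-.3,.6),(-.5,.5)): print(d,tilt(*d))"
```

```text
time_s: 20.5
eef_pos: [0.5334, 0.0775, 0.2894]
eef_rot: [0.235, 0.631, 0.708, -0.212]
wrist_force: [-0.8, 0.1, -7.6]
opening: 0.199
grasp_force: 60.3
rows x -95 (wall) step 6mm; cols y +75 (left) step 5mm
 -95  .###t.........................
 -89  s####t........................
 -83  ######tt......................
 -77  .########.....................
 -71  ..st#####.....................
 -65  .########.....................
 -59  t####sss......................
 -53  .####.........................
 -47  .s##s.........................
 -41  ..............................
 -35  ..............................
 -29  .###..........................
 -23  #####.........................
 -17  sss##.........................
 -11  .ss#s.........................
(-0.3, 0.6) [-0.285  0.039  0.094]
(-0.5, 0.5) [-0.474  0.13   0.157]
```

```bash
python3 -m jog '[[0,0,0,-0.14,0.02,0.05,0],[0,0,0,-0.28,0.04,0.09,0],[0,0,0,-0.38,0.08,0.13,0],[0,0,0,-0.47,0.13,0.16,0],[0,0,0,-0.47,0.13,0.16,0],[0,0,0,-0.47,0.13,0.16,0],[0,0,0,-0.47,0.13,0.16,0]]'; python3 -c "
from h import *
grid()
for d in((-.6,.4),(-.65,.3),(-.65,.1)): print(d,tilt(*d))"
```

```text
time_s: 21.48
eef_pos: [0.534, 0.0775, 0.2893]
eef_rot: [0.345, 0.626, 0.699, 0.018]
wrist_force: [0.4, 1.1, -7.2]
opening: 0.196
grasp_force: 60.3
rows x -95 (wall) step 6mm; cols y +75 (left) step 5mm
 -95  tt##t.........................
 -89  tt###.........................
 -83  ..######t.....................
 -77  ..#######.....................
 -71  ..sss####t....................
 -65  .ssss####.....................
 -59  ..sss.........................
 -53  ..sss.........................
 -47  ..ss..........................
 -41  ..ss..........................
 -35  ..ss..........................
 -29  ..s...........................
 -23  ..............................
 -17  ..............................
 -11  ..............................
(-0.6, 0.4) [-0.096  0.093  0.046]
(-0.65, 0.3) [-0.142  0.186  0.082]
(-0.65, 0.1) [-0.14   0.376  0.131]
```

```bash
python3 -m jog '[[0,0,0,-0.1,0.09,0.05,0],[0,0,0,-0.14,0.19,0.08,0],[0,0,0,-0.14,0.28,0.11,0],[0,0,0,-0.14,0.28,0.11,0],[0,0,0,-0.14,0.28,0.11,0],[0,0,0,-0.14,0.19,0.08,0],[0,0,0,-0.1,0.09,0.05,0],[0,0,0,-0.05,0.03,0.02,0],[0,0,0,-0.05,0.03,0.02,0],[0,0,0,-0.05,0.03,0.02,0]]'; python3 -c "
from h import *
grid();check()"
```

```text
time_s: 22.82
eef_pos: [0.5334, 0.0782, 0.2888]
eef_rot: [0.35, 0.623, 0.698, 0.05]
wrist_force: [-1.0, 0.2, -8.3]
opening: 0.199
grasp_force: 60.4
rows x -95 (wall) step 6mm; cols y +75 (left) step 5mm
 -95  ..t#t.###.....................
 -89  ..s######t....................
 -83  ..ss######t...................
 -77  ..ss.#####....................
 -71  ...ss..s......................
 -65  ..sss.........................
 -59  ..sss.........................
 -53  ..sss.........................
 -47  ..sss.........................
 -41  ...ss.........................
 -35  t.ss..........................
 -29  .t##..........................
 -23  ..............................
 -17  ..............................
 -11  ..............................
top 1526 lid plane in tool-based tote frame [-0.019  0.005  0.068]
  blob 98 [252. 232.] med [-0.084  0.039  0.017] min [-0.099  0.027  0.001] max [-0.071  0.063  0.022]
side 1431 lid plane in tool-based tote frame [-0.015  0.005  0.067]
  blob 126 [275. 206.] med [-0.074  0.054  0.018] min [-0.094  0.029  0.006] max [-0.026  0.063  0.025]
tote axes z comps (x,y,z): [ 0.506 -0.426  0.75 ]
```

The pebbles are packed in the left outer corner as a touching L: (−83, 63), (−83, 38), (−59, 63) and (−35, 63) mm. The lid is flush and the grip hasn't slipped. I let it settle briefly and hand in.

```bash
python3 -m jog '[[0,0,0,0,0,0,0],[0,0,0,0,0,0,0],[0,0,0,0,0,0,0],[0,0,0,0,0,0,0]]' && python3 -c "
from bench import workorder
print(workorder.hand_in())"
```

```text
time_s: 23.52
eef_pos: [0.5334, 0.0774, 0.2893]
eef_rot: [0.35, 0.623, 0.697, 0.049]
wrist_force: [-0.2, -0.1, -7.3]
opening: 0.198
grasp_force: 60.4
the job is handed in; nothing more can be done
None
```

Handed in at 23.5 s, no verdict shown: lid shut, tote held up and tilted about 41° with the left (saucer-side) outer corner lowest, and all four pebbles touching there in an L, the farthest about 61 mm from the corner; I viewed 11 pictures, one over the limit of 10.

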